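Line up the toppings by height on the serving board

ROBOT

A 7-joint arm with a two-finger parallel gripper is mounted at the origin on a cart in front of the work surface, level with it; the furniture and walls round the work are solid. World frame = base frame: x ahead of the robot, y to its left, z up, the work surface at z = 0. Lengths are in m, angles in degrees, forces in N, time in s.
With the tool pointing down it reaches from about 0.425 to 0.975 m from the base axis. Payload 16.7 kg.
Tool frame: the origin (TCP) lies on the centre line of the jaws, within the pads' length; the fingertips stand 25 mm ahead of it and the grasp point (between the pads) lies 6 mm ahead of it (r.tips_ahead is the distance from the TCP to the fingertips, in m); z points along the fingers, y is the direction in which the jaws open and shut (so a half turn about z gives the same grasp; the last joint's range is limited). The gripper opens to 85 mm and grips with 20 to 120 N. Pads are 22 mm wide; open, the fingers measure 114 mm over their backs; the gripper's body (76 mm by 85 mm) begins 54 mm behind the grasp point. The pads swing forward as they close: fully open they stand 13 mm farther back than shut.
Start: joints at [-81.217, 24.414, 4.234, 92.017, -1.954, 63.644, -3.845], TCP at [0.201, 0.644, 0.256] pointing down, gripper open.
Joint ranges: [-163.25, 163.25], [-28.42, 122.38], [-70.27, 78.77], [12.13, 141.07], [-58.53, 238.53], [9.26, 117.41], [-156.51, 156.51]. Speed limits (degrees/s): [108.29, 108.29, 136.94, 136.94, 172.46, 172.46, 172.46].

INTERFACE

Orientations are given as a 3x3 rotation matrix whose columns are the frame's x, y, z axes.
In Python, from station import r, eoat, vision, monitor gives the robot as it stands. Calls block until the motion is done:
- r.move_ptp(position, orientation): joint-space move of the TCP to a pose.
- r.movel(position, orientation=None, max_speed=0.15, max_force=None): straight line of the TCP; orientation=None keeps the orientation; max_speed is the mean speed in m/s. With max_force (N) it stops when the force on the tool has changed by that much, and returns True; else False.
- r.movej(angles): joint-space move.
- eoat.gripper_to(opening): finger opening in m; the grip force is fixed at half the most; returns when the fingers have stopped.
- r.sleep(seconds).
- r.ik(position, orientation): joint angles nearest the present ones, or None.
- vision.grab_frame(name): name is "scene" or "side" or "wrist"; returns a dict with "image" (400x640x3 uint8, red, green, blue), "camera_matrix" (3x3 intrinsics, pixels), "eye" and "orientation" of the camera in the world. Camera axes: x right, y down, z forward; pixel columns grow to the right and rows downward; lengths in m; the calibration is good to about 2 mm. The wrist camera is an equidistant fisheye: a pixel r from the principal point sees the ray r / f radians off the axis. A picture is of the moment at which its call begins. There is no depth.
A pose or a line that the arm cannot do raises r.MotionError and nothing moves.
- r.hand_in(): hands the job in, once; it reports no verdict.
Trained networks look in a picture, given as the dict that the camera call returned (one of the last four; its "shot" number tells which), for a name from the list of things; names that differ only in an ending like _2 or _b are one class to them, and where a whole thing is asked for, a point or a joint stands for the part that bears it (a point fixed in the world has none). Each returns a list of dicts, best first, with "confidence" (0 to 1); they miss things now and then, are a little off and sometimes report something else, mostly with a low value. They report only what shows in the picture. A call takes as long as a camera call.
- vision.find_in(picture, name): "extent" ([left, top, right, bottom] in pixels, round what is visible of it).
- vision.silhouettes(picture, name): "pixels" (400x640 bool, what is visible of it) and "extent" ([left, top, right, bottom] in pixels, round what is visible of it).
Readings, each from a call of its own:
- monitor.current_t(): time.
- monitor.current_joints(): joint angles.
- monitor.current_joint_velocities(): joint speeds.
- monitor.current_joint_efforts(): joint torques, N m.
- monitor.current_tcp_pos(): TCP position.
- monitor.current_orientation(): TCP orientation.
- monitor.current_contact_force(): force on the tool from outside, world axes, zero at the start.
- monitor.current_wrist_torque(): the same for the moment, N m.
- monitor.current_grip_width(): finger opening in m.
Only numpy, scipy, OpenCV 4.12 (cv2) and the standard library are available. Lean on these libraries where they do the work, as an engineer would, in place of code of your own. Each camera call takes 0.05 s, during which the arm holds its last target.

TASK

Set the spice jar, the square tin, the jar of sweets and the white pot, all standing on the trolley, out on the four cork discs of the serving board, one upright and centred on each, in order of height: the shortest on the disc next to the stack of plates, rising to the tallest next to the blue money box on the tray. Do not tip any of them over on the way, and let go of them all.

Things in the scene. Friction and masses are not known exactly. Their poses are not given: they have to be found in the camera images.
- spice_jar: slim clear glass jar with a mustard-yellow cap, the tallest: 96 mm high, 42 mm across (cap 41 mm, from 76 mm up). Stands loose and upright on the tray, 0.11 kg. Origin at the centre of its underside, z up.
- square_tin: white square tin with a wooden lid, second tallest: 85 mm high over the knob; body and lid 72 mm square, x and y along the sides, lid top 67 mm up. The round wooden knob on the centre of the lid is 20 mm across, from 67 to 85 mm up; the lid is fast, so the tin can be lifted by the knob. Stands loose on the tray, 0.25 kg. Origin at the centre of its underside, z up.
- sweet_jar: clear glass jar of coloured sweets with a wide black cap, third tallest: 75 mm high, 54 mm across (body 52 mm, cap 50 mm, from 64 mm up). Stands loose on the tray, 0.17 kg. Origin at the centre of its underside, z up.
- white_pot: plain white open stoneware pot, the shortest: 66 mm high, 68 mm across at its bulging body, its wall about 7 mm thick. Stands loose on the tray, 0.22 kg. Origin at the centre of its underside, z up.
- mark_a: one of four alike flat cork discs, 84 mm across, fixed in a row 95 mm apart on a low dark wooden board; which letter lies where in the row changes. Origin on its underside's centre, 12 mm above the tray; its top, where a thing stands, is 4 mm higher. x points across the row (away from the robot), y along it. The board has a 10 mm high lip on its far edge, 56 mm from the disc centres
- mark_b: one of four alike flat cork discs, 84 mm across, fixed in a row 95 mm apart on a low dark wooden board; which letter lies where in the row changes. Origin on its underside's centre, 12 mm above the tray; its top, where a thing stands, is 4 mm higher. x points across the row (away from the robot), y along it. The board has a 10 mm high lip on its far edge, 56 mm from the disc centres
- mark_c: one of four alike flat cork discs, 84 mm across, fixed in a row 95 mm apart on a low dark wooden board; which letter lies where in the row changes. Origin on its underside's centre, 12 mm above the tray; its top, where a thing stands, is 4 mm higher. x points across the row (away from the robot), y along it. The board has a 10 mm high lip on its far edge, 56 mm from the disc centres
- mark_d: one of four alike flat cork discs, 84 mm across, fixed in a row 95 mm apart on a low dark wooden board; which letter lies where in the row changes. Origin on its underside's centre, 12 mm above the tray; its top, where a thing stands, is 4 mm higher. x points across the row (away from the robot), y along it. The board has a 10 mm high lip on its far edge, 56 mm from the disc centres
- plates: stack of round white plates, 201 mm across, 52 mm high, fixed on the tray at one end of the row (which end changes), nearly in line with it: its centre lies about 165 mm from that of the nearest mark. Origin at the centre of its underside, z up.
- money_box: dark blue metal box, 169 mm (x) by 205 mm (y), 81 mm high, fixed on the tray at the other end of the row from the plates. Origin at the centre of its underside, z up.

How it is judged:
By the outcome, as a careful person would: the job done as asked, in the order asked, and still so for the second after the job is handed in, with the robot touching nothing.
It also fails if it takes over 115 s, if anything falls off the work surface, if the arm or the gripper's body presses on something with over 40 N, if the wrist force passes 120 N, or if a joint passes its speed limit or range.

## Working session

There is one attempt and no reset: what is moved stays moved. The work goes in short steps, each a Python script; the robot and the scene stay as the last script left them, time stands still between calls to the robot, and variables do not carry over. Pictures are saved under pics/ and viewed, and the job is handed in when it is done.

```bash
mkdir -p pics; ls
python3 - <<'E'
from station import r, eoat, vision, monitor
import cv2
for n in ["scene","side","wrist"]:
    f=vision.grab_frame(n)
    cv2.imwrite(f"pics/{n}0.png",f["image"][:,:,::-1])
    print(n,f["camera_matrix"],f["eye"],f["orientation"])
print(monitor.current_t(),monitor.current_orientation())
E
```

```text
pics
scene [[452.93467829   0.         322.46891391]
 [  0.         452.93467829 202.92039389]
 [  0.           0.           1.        ]] [ 0.01899926 -0.59810134  0.94705062] [[ 0.75699358 -0.48510109  0.43776438]
 [-0.65341677 -0.56474701  0.50409061]
 [ 0.00269122 -0.66763594 -0.74448305]]
side [[410.54827945   0.         320.81682803]
 [  0.         410.54827945 196.92741003]
 [  0.           0.           1.        ]] [ 0.50025967 -0.99750941  0.49858492] [[ 0.99933298 -0.01396181  0.03374415]
 [-0.03650404 -0.40790602  0.91229388]
 [ 0.00102717 -0.91291716 -0.40814361]]
wrist [[309.70691629   0.         324.78253302]
 [  0.         309.70691629 200.9026793 ]
 [  0.           0.           1.        ]] [0.12354033 0.6680596  0.37255903] [[ 0.29693818  0.90621184  0.30101134]
 [ 0.9548961  -0.28144299 -0.09467465]
 [-0.00107776  0.31554707 -0.94890931]]
0.15 [[-9.54502266e-01  2.98203597e-01 -1.98634154e-04]
 [ 2.98203648e-01  9.54501794e-01 -9.54080489e-04]
 [-9.49135776e-05 -9.69905418e-04 -9.99999525e-01]]
```

View pics/scene0.png

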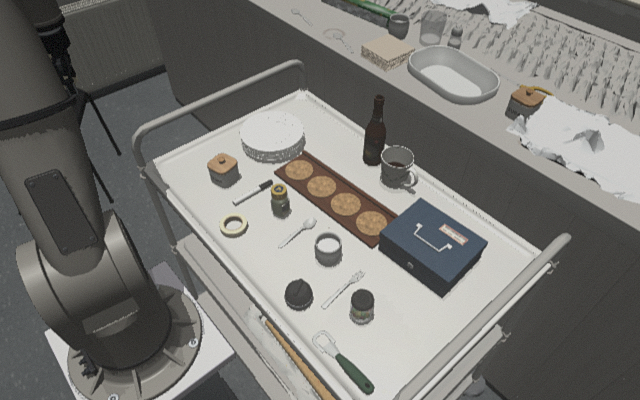

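View pics/side0.png

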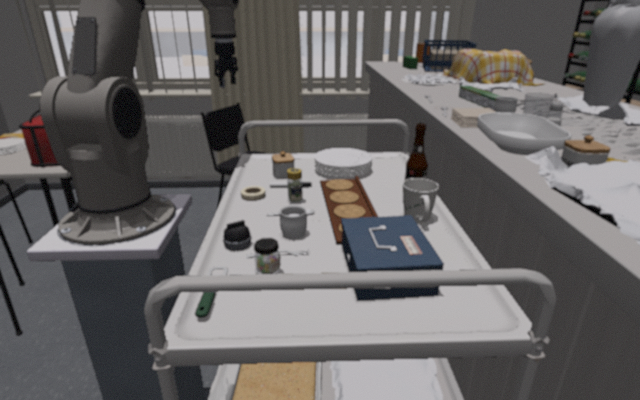

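View pics/wrist0.png

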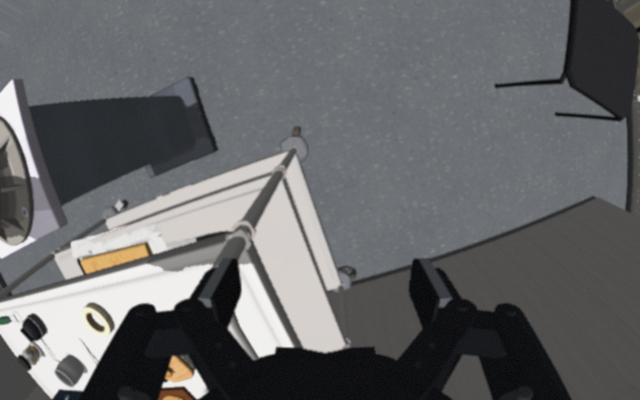

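The scene picture shows the tin at (223,170), spice jar (280,200), pot (328,249) and sweet jar (362,305). The discs run from (299,170) to (371,223), with the plates at the far left and the money box at the near right. Next I'll localise by fitting model outlines to the masks.

```bash
cat > h.py <<'E'
from station import r, eoat, vision, monitor
import numpy as np, cv2
from scipy.optimize import least_squares
def proj(f,P,wrist=False):
    K=np.array(f["camera_matrix"]);R=np.array(f["orientation"]);e=np.array(f["eye"])
    c=(np.atleast_2d(P)-e)@R
    if wrist:
        rho=np.hypot(c[:,0],c[:,1]);th=np.arctan2(rho,c[:,2]);s=th/np.maximum(rho,1e-9)
        u=np.c_[c[:,0]*s,c[:,1]*s]
    else: u=c[:,:2]/c[:,2:]
    return u*[K[0,0],K[1,1]]+[K[0,2],K[1,2]]
def circ(rad,z,n=48):
    a=np.linspace(0,2*np.pi,n,endpoint=False);return np.c_[rad*np.cos(a),rad*np.sin(a),0*a+z]
def sq(h,z):
    return np.array([[sx*h,sy*h,z] for sx in(-1,1) for sy in (-1,1)])
M={"spice_jar":np.r_[circ(.021,0),circ(.021,.076),circ(.0205,.096)],
"sweet_jar":np.r_[circ(.026,0),circ(.027,.03),circ(.025,.075)],
"white_pot":np.r_[circ(.028,0),circ(.034,.033),circ(.030,.066)],
"square_tin":np.r_[sq(.036,0),sq(.036,.067),circ(.01,.085)],
"mark":circ(.042,.004),
"plates":np.r_[circ(.1005,.052),circ(.06,0)],
"money_box":np.r_[[[sx*.0845,sy*.1025,z] for sx in(-1,1) for sy in(-1,1) for z in (0,.081)]]}
def hullmask(uv,S=4):
    m=np.zeros((400*1,640),np.uint8)
    cv2.fillConvexPoly(m,cv2.convexHull(np.round(uv*16).astype(np.int32)),1,shift=4);return m>0
def place(m,x,y,yaw,z=0):
    c,s=np.cos(yaw),np.sin(yaw);return m@np.array([[c,s,0],[-s,c,0],[0,0,1]])+[x,y,z]
def ray(f,uv,z,wrist=False):
    K=np.array(f["camera_matrix"]);R=np.array(f["orientation"]);e=np.array(f["eye"])
    q=(np.array(uv)-[K[0,2],K[1,2]])/K[0,0]
    if wrist:
        th=np.hypot(*q);d=np.r_[q/th*np.sin(th),np.cos(th)]
    else:d=np.r_[q,1]
    d=R@d;return e+d*(z-e[2])/d[2]
def best(l,k=0):
    return l[k] if len(l)>k else None
def fit(obs,model,x0,z=0,yaw=False):
    # obs list of (frame, extent, wrist)
    def res(p):
        o=[]
        for f,e,w in obs:
            uv=proj(f,place(model,p[0],p[1],p[2] if yaw else 0,z),w)
            o+=list(np.r_[uv.min(0),uv.max(0)+0]-np.array(e))
        return o
    s=least_squares(res,x0[:3] if yaw else x0[:2],loss="soft_l1",x_scale=.01)
    return s.x,np.round(s.fun,1)
E
python3 - <<'E'
from h import *
S=vision.grab_frame("scene");D=vision.grab_frame("side")
for n in ["spice_jar","sweet_jar","white_pot","square_tin","plates","money_box","mark_a"]:
    a=vision.silhouettes(S,n);b=vision.silhouettes(D,n)
    for t,l in(("S",a),("D",b)):
        print(n,t,[(round(q["confidence"],2),[round(float(v),1) for v in q["extent"]],int(q["pixels"].sum())) for q in l[:6]])
    if n!="mark_a" and a:
        e=a[0]["extent"];x0=ray(S,[(e[0]+e[2])/2,(e[1]+e[3])/2],.04)
        for obs in ([(S,e,0)],[(S,e,0)]+([(D,b[0]["extent"],0)] if b else [])):
            p,rs=fit(obs,M[n],np.r_[x0[:2],0.],yaw=n in("square_tin","money_box"));print("   ",p.round(4),rs)
    if n=="mark_a":
        for q in a:
            e=q["extent"];x0=ray(S,[(e[0]+e[2])/2,(e[1]+e[3])/2],.016);p,rs=fit([(S,e,0)],M["mark"],x0[:2],z=.012);print(" mS",p.round(4),rs)
        for q in b:
            e=q["extent"];x0=ray(D,[(e[0]+e[2])/2,(e[1]+e[3])/2],.016);p,rs=fit([(D,e,0)],M["mark"],x0[:2],z=.012);print(" mD",p.round(4),rs)
print(monitor.current_t())
E
```

```text
spice_jar S [(0.96, [268.3, 181.8, 289.9, 218.6], 511)]
spice_jar D [(0.81, [290.0, 169.9, 304.7, 202.2], 515)]
    [0.4652 0.093 ] [ 1.6  0.7 -2.  -0.6]
    [0.4709 0.0921] [ 3.6 -0.2 -0.2 -1.4 -1.1 -2.6 -0.6  1.6]
sweet_jar S [(0.97, [348.0, 290.5, 372.9, 326.1], 696)]
sweet_jar D [(0.96, [255.1, 235.6, 283.3, 273.1], 895)]
    [ 0.4115 -0.2764] [-0.1 -0.8  0.1  0.7]
    [ 0.4179 -0.2707] [ 0.3 -4.2  0.3 -2.7 -0.6  0.3 -2.   7.1]
white_pot S [(0.94, [314.1, 232.6, 339.7, 267.2], 766), (0.25, [209.1, 154.7, 241.9, 187.2], 875)]
white_pot D [(0.87, [281.5, 203.9, 307.3, 239.2], 837), (0.7, [342.5, 213.7, 443.6, 302.4], 5650), (0.43, [330.9, 203.7, 363.4, 219.4], 345)]
    [ 0.4618 -0.1057] [-0.9 -0.1  0.9  0. ]
    [ 0.4653 -0.1044] [-0.1 -1.1  1.6 -1.1 -2.4  0.6 -0.4  0.3]
square_tin S [(0.82, [207.1, 152.3, 241.0, 186.4], 872)]
square_tin D [(0.88, [270.7, 154.4, 294.1, 179.8], 475)]
    [ 0.4263  0.3066 -0.391 ] [ 0.6 -2.5 -0.6  1.9]
    [ 0.4235  0.3018 -0.3171] [-0.2 -1.6  0.2  3.6 -1.8 -4.4  3.4  0.2]
plates S [(0.75, [243.1, 108.1, 303.1, 161.1], 2656)]
plates D [(0.59, [312.2
[... 209 characters left out ...]
8, [341.4, 214.1, 444.9, 299.8], 5465)]
    [ 0.6674 -0.2686  0.348 ] [-0.9  1.5  0.9 -1.1]
    [ 0.6664 -0.263   0.0128] [-4.4 -2.   3.4  0.9  0.3 -1.6 -0.2  0.4]
mark_a S [(0.78, [282.5, 161.3, 310.6, 184.3], 448), (0.76, [305.4, 179.0, 334.3, 197.9], 480), (0.7, [354.8, 209.1, 388.0, 234.3], 605), (0.59, [333.4, 190.5, 362.7, 217.6], 534)]
mark_a D [(0.81, [331.7, 203.6, 362.9, 214.4], 336), (0.8, [329.2, 191.4, 355.6, 202.2], 278)]
 mS [0.5865 0.1719] [-0.3  1.7  0.3 -1.3]
 mS [0.5979 0.0801] [-0.3 -1.4  0.3  1. ]
 mS [ 0.6219 -0.1028] [ 0.8  0.5 -0.8 -0.4]
 mS [ 0.6169 -0.017 ] [-0.6  2.5  0.6 -1.8]
 mD [0.6089 0.0017] [ 0.1 -1.6 -0.1  1.1]
 mD [0.6025 0.0823] [-1.4 -0.7  1.4  0.4]
0.95
```

Run:
```python
from h import *
R0=np.array([[-1,0,0],[0,1,0],[0,0,-1.]])
try:
    r.move_ptp([0.52,0.0,0.36],R0)
except r.MotionError as e: print(e)
print(monitor.current_t(),monitor.current_joints(),r.tips_ahead, monitor.current_grip_width())
W=vision.grab_frame("wrist");cv2.imwrite("pics/w1.png",W["image"][:,:,::-1])
S=vision.grab_frame("scene");cv2.imwrite("pics/s1.png",S["image"][:,:,::-1])
for n in ["spice_jar","sweet_jar","white_pot","square_tin","plates","money_box","mark_a"]:
    a=vision.silhouettes(W,n)
    print(n,[(round(q["confidence"],2),[round(float(v),1) for v in q["extent"]],int(q["pixels"].sum())) for q in a[:6]])
    for q in a[:(4 if n=="mark_a" else 1)]:
        e=q["extent"];z=.012 if n=="mark_a" else 0
        x0=ray(W,[(e[0]+e[2])/2,(e[1]+e[3])/2],.03,1)
        p,rs=fit([(W,e,1)],M["mark" if n=="mark_a" else n],np.r_[x0[:2],0.],z=z,yaw=n in("square_tin","money_box"));print("   ",p.round(4),rs)
print(monitor.current_t())
for y in (-.27,-.1,0,.17,.3):
  for s in(1,-1):
    Rr=np.array([[0,s,0],[s,0,0],[0,0,-1.]]);print(y,s,r.ik([.45 if abs(y)<.29 else .43,y,.1],Rr))
```

```text
3.5167 [-47.59994575   4.92713464  43.95537343 105.90560584  -3.6128087
  70.58715194  87.51473525] 0.025 0.08545003861503285
spice_jar [(0.83, [371.5, 108.4, 415.9, 138.5], 1207)]
    [0.4637 0.0939] [ 0.4 -2.9 -0.4  1.2]
sweet_jar []
white_pot [(0.66, [224.6, 98.5, 274.9, 147.1], 1903)]
    [ 0.4671 -0.1054] [ 0.4  0.9 -0.4 -0.8]
square_tin [(0.73, [486.9, 84.4, 544.2, 131.2], 2237)]
    [0.4264 0.3075 0.0995] [ 0.  -0.6  0.   0.6]
plates [(0.76, [464.6, 164.7, 563.2, 276.7], 8209)]
    [0.619  0.3278] [ 0.7  0.8 -5.1 -2.8]
money_box [(0.86, [101.0, 190.9, 235.4, 298.5], 10371)]
    [ 0.6615 -0.267  -0.0093] [-0.2 -1.2  0.1  4.1]
mark_a [(0.97, [291.4, 189.2, 344.1, 237.6], 2085), (0.83, [410.0, 182.8, 453.5, 230.3], 1767), (0.61, [349.3, 184.5, 402.8, 235.6], 1969)]
    [ 0.6141 -0.0104] [ 0.  -0.4 -0.   0.5]
    [0.6024 0.1787] [-1.4 -0.2  2.3  0.3]
    [0.608  0.0833] [ 0.9  0.8 -1.1 -1.1]
3.9667
-0.27 1 [-19.42316783  35.43983669  57.50774783 120.96338052 -42.25364435
  46.66475952  64.50271666]
-0.27 -1 [ -25.0707542    44.60382098   69.09405724  121.17018172  -53.83393826
   54.34499283 -104.71481093]
-0.1 1 [-34.96307874  24.24004319  48.19113136 128.53074382 -29.41318506
  38.54488479  34.38506189]
-0.1 -1 [ 53.65220379  28.28409417 -58.6748715  123.8840612   34.28487768
  45.9359225  152.93384504]
0 1 [-44.97156858  21.69921152  44.08119471 129.71797397 -25.26637699
  37.05790849  17.64852064]
0 -1 [ 24.84259413  20.39882497 -37.9500209  125.97056946  19.74663451
  39.37803887 153.16868702]
0.17 1 [-60.39108924  23.1612263   38.85747188 125.81029385 -23.54163076
  38.15643576  -4.95169942]
0.17 -1 [-22.87100534  19.04320158  -6.40424148 123.75892524   3.43854445
  37.35800547 148.33819155]
0.3 1 [-70.3951783   26.0882109   35.44141356 120.35295515 -23.23465569
  40.27017105 -19.66968369]
0.3 -1 [-61.27488537  23.73690833  23.65926548 119.87231079 -14.82902976
  39.13595275 152.18347574]
```

View pics/w1.png

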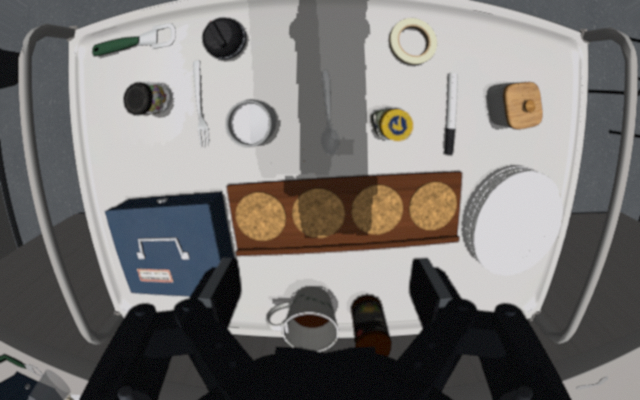

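The wrist view shows the discs at (260,216), (319,213), (377,210) and (433,206), and the spice jar at (395,124). The pot is at (252,122), the tin at (517,106) and the sweet jar at (145,98). Next I'll refine the discs, then take closer looks while hovering.

```bash
cat >> h.py <<'E'
R1=np.array([[0,1,0],[1,0,0],[0,0,-1.]])
def look(name,xy,yaw=False,z=0):
    W=vision.grab_frame("wrist")
    out=[]
    for q in vision.silhouettes(W,name):
        e=q["extent"];x0=ray(W,[(e[0]+e[2])/2,(e[1]+e[3])/2],.03,1)
        p,rs=fit([(W,e,1)],M["mark" if name[:4]=="mark" else name],np.r_[x0[:2],0.],z=z,yaw=yaw)
        if name[:4]=="mark":
            v,u=np.nonzero(q["pixels"]);g=ray(W,[u.mean()+0.0,v.mean()],z+.004,1);print("centroid",g.round(4))
        print(name,round(q["confidence"],2),p.round(4),rs,np.round(e))
        out.append(p)
    return W,out
E
python3 - <<'E'
from h import *
look("mark_a",None,z=.012)
r.move_ptp([.60,.08,.26],R1)
W,_=look("mark_a",None,z=.012);cv2.imwrite("pics/w2.png",W["image"][:,:,::-1])
look("plates",None)
r.move_ptp([.60,-.10,.26],R1)
W,_=look("mark_a",None,z=.012);cv2.imwrite("pics/w3.png",W["image"][:,:,::-1])
r.move_ptp([.465,.06,.24],R1)
W,_=look("spice_jar",None);cv2.imwrite("pics/w4.png",W["image"][:,:,::-1])
print(monitor.current_t())
E
```

```text
centroid [0.6056 0.0838 0.016 ]
mark_a 0.91 [0.606  0.0829] [ 0.4 -1.5 -0.4  2.3] [350. 186. 402. 231.]
centroid [ 0.6115 -0.0099  0.016 ]
mark_a 0.77 [ 0.6154 -0.0085] [-1.9  1.   1.8 -1.1] [295. 189. 344. 240.]
centroid [ 0.6179 -0.1039  0.016 ]
mark_a 0.77 [ 0.6204 -0.1042] [ 0.4  0.7 -0.3 -0.9] [235. 192. 286. 242.]
centroid [0.5996 0.1775 0.016 ]
mark_a 0.7 [0.6026 0.1787] [-0.9 -1.6  1.3  5.3] [410. 184. 455. 225.]
centroid [0.6078 0.0861 0.016 ]
mark_a 0.96 [0.6064 0.0849] [ 1.8 -0.3 -1.9  0.3] [293. 131. 367. 199.]
centroid [0.6017 0.1792 0.016 ]
mark_a 0.95 [0.6042 0.1809] [-1.5 -2.5  1.6  2.4] [294.  51. 364. 118.]
centroid [ 0.6138 -0.0076  0.016 ]
mark_a 0.94 [ 0.6115 -0.01  ] [-0.9  0.1  1.  -0. ] [302. 207. 365. 266.]
centroid [ 0.6193 -0.1006  0.016 ]
mark_a 0.88 [ 0.6198 -0.1051] [-0.7 -0.   0.7  0.1] [310. 273. 367. 320.]
plates 0.88 [0.6525 0.3347] [  -1.5 -113.9   39.7    0.6] [282.   0. 421.  34.]
plates 0.37 [0.662  0.0281] [-1.3 -0.6 93.3 95.8] [292. 134. 367. 198.]
centroid [ 0.6195 -0.1029  0.016 ]
mark_a 0.77 [ 0.6198 -0.1043] [ 0.1 -0.1 -0.1  0.1] [306. 138. 376. 206.]
centroid [0.6074 0.0758 0.016 ]
mark_a 0.67 [0.6077 0.081 ] [  0.8 -14.8  -0.8   2. ] [294.   0. 369.  50.]
centroid [ 0.6135 -0.01    0.016 ]
mark_a 0.64 [ 0.6161 -0.0112] [-2.7 -1.3  3.5  1.4] [305.  60. 372. 129.]
spice_jar 0.86 [0.4672 0.0928] [ 2.6  0.2 -2.6 -0.2] [300. 125. 353. 181.]
7.45
```

```bash
cat >> h.py <<'E'
DISC={"white_pot":(.6019,.1802),"sweet_jar":(.6078,.0854),"square_tin":(.6136,-.0094),"spice_jar":(.6195,-.1042)}
def pick(x,y,z,zl=.20,R=R1):
    r.move_ptp([x,y,.16 if z<.09 else .2],R)
    hit=r.movel([x,y,z],R,max_speed=.1,max_force=8); print("down hit",hit,monitor.current_tcp_pos())
    if hit: return False
    eoat.gripper_to(0.0); print("width",monitor.current_grip_width(),monitor.current_contact_force())
    r.movel([x,y,zl],R,max_speed=.12); print("lift",monitor.current_grip_width(),monitor.current_contact_force(),monitor.current_t())
def put(x,y,z,zl=.20,R=R1,op=.085):
    r.move_ptp([x,y,zl],R)
    r.movel([x,y,z+.012],R,max_speed=.12)
    hit=r.movel([x,y,z-.003],R,max_speed=.03,max_force=5); print("put hit",hit,monitor.current_tcp_pos(),"expected",z)
def release(op,zl=.24):
    eoat.gripper_to(op); p=monitor.current_tcp_pos(); print("rel",p,monitor.current_grip_width())
    r.movel([p[0],p[1],zl],R1,max_speed=.12); print(monitor.current_t())
E
python3 - <<'E'
from h import *
pick(.4655,.0930,.066)
for n in("wrist","side","scene"):
    cv2.imwrite(f"pics/p1{n}.png",vision.grab_frame(n)["image"][:,:,::-1])
E
python3 -c "
import cv2,numpy as np
a=cv2.imread('pics/p1wrist.png');b=cv2.imread('pics/p1side.png')
cv2.imwrite('pics/p1.png',cv2.resize(np.vstack([a[:300],b[50:350]]),(640,600)))"
```

```text
down hit False [0.46584396 0.09307545 0.06651432]
width 0.04375415479042804 [-2.87134698 -0.24555224 15.15276836]
lift 0.0432728142939999 [-0.11264163 -0.01508683 -0.72885226] 10.7333
```

View pics/p1.png

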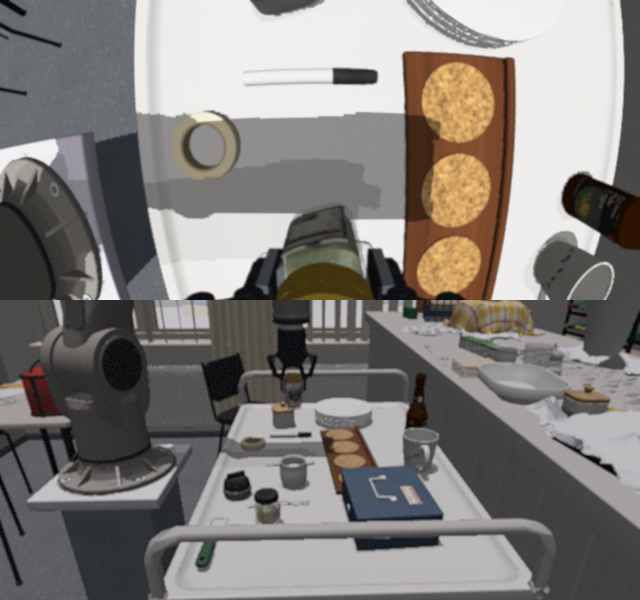

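The jar is held upright, so I'll place it.

```bash
python3 - <<'E'
from h import *
x,y=DISC["spice_jar"]
put(x,y,.0825)
release(.085)
r.move_ptp([x-.02,y-.03,.26],R1) if False else None
W,_=look("spice_jar",None,z=.016);cv2.imwrite("pics/w5.png",W["image"][:,:,::-1])
S=vision.grab_frame("scene");cv2.imwrite("pics/s5.png",S["image"][:,:,::-1])
for q in vision.silhouettes(S,"spice_jar")[:1]:
    print(fit([(S,q["extent"],0)],M["spice_jar"],np.r_[x,y],z=.016))
r.move_ptp([.44,.27,.27],R1)
W,_=look("square_tin",None,yaw=True);cv2.imwrite("pics/w6.png",W["image"][:,:,::-1])
print(monitor.current_t())
E
python3 -c "
import cv2,numpy as np
a=cv2.imread('pics/w5.png');b=cv2.imread('pics/w6.png')
cv2.imwrite('pics/p2.png',cv2.resize(np.vstack([a[:],b[:]]),(600,600)))"
```

```text
put hit True [ 0.61975165 -0.10413605  0.08269884] expected 0.0825
rel [ 0.61934479 -0.1039581   0.0822315 ] 0.08531247727056576
15.2833
spice_jar 0.88 [ 0.6211 -0.1047] [ 1.1 -0.6 -1.2  0.4] [302. 157. 353. 224.]
(array([ 0.61558873, -0.10365527]), array([ 1. ,  1. , -0.9, -0.9]))
square_tin 0.77 [ 0.4231  0.2999 -0.0082] [ 2.7 -0.  -2.3 -0. ] [271. 113. 346. 183.]
17.1167
```

View pics/p2.png

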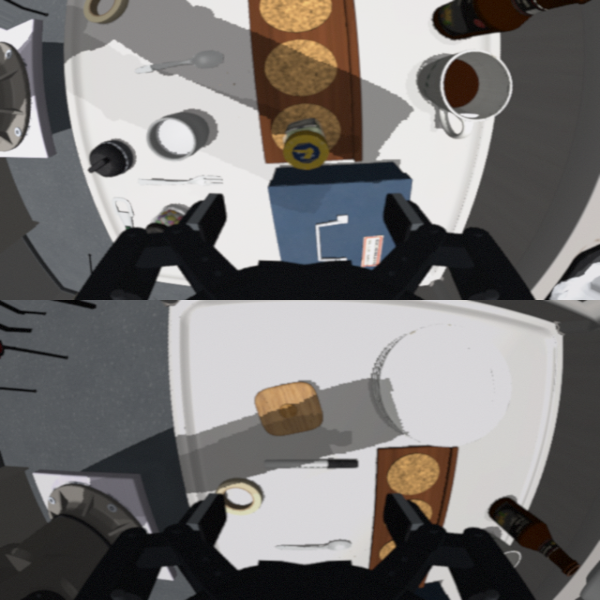

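View pics/s5.png

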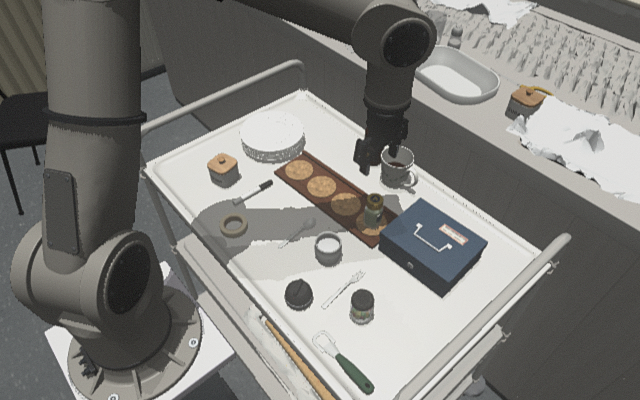

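```bash
python3 -c "
import cv2
a=cv2.imread('pics/w6.png')[100:195,255:365]
cv2.imwrite('pics/w6z.png',cv2.resize(a,None,fx=6,fy=6,interpolation=cv2.INTER_CUBIC))"
```

```text
(no output)
```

View pics/w6z.png

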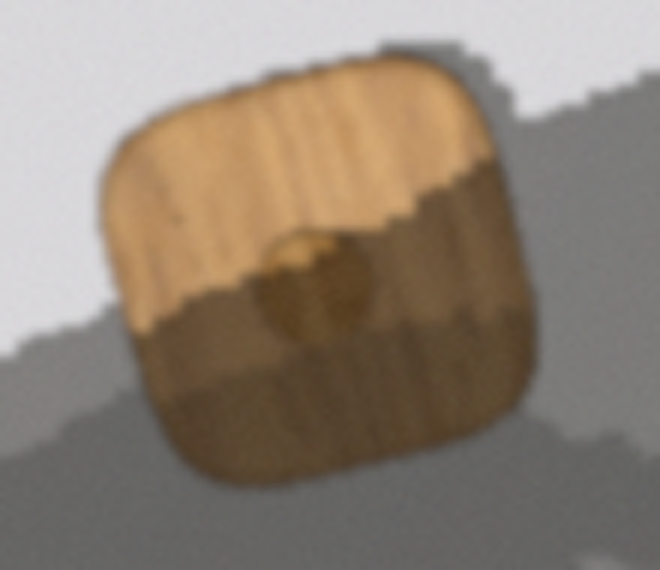

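```bash
cat >> h.py <<'E'
def RZ(deg):
    a=np.radians(deg);c,s=np.cos(a),np.sin(a)
    return np.array([[c,-s,0],[s,c,0],[0,0,1]])@R1
E
python3 - <<'E'
from h import *
W={k:v for k,v in vision.grab_frame("wrist").items()}
print("knob",ray(W,[307.7,147.8],.083,1),"lid",ray(W,[308.3,145.3],.067,1))
c=[ray(W,[255+u/6,100+v/6],.067,1)[:2] for u,v in((150,130),(400,57),(500,160),(537,330))]
d=c[1]-c[0];print(np.degrees(np.arctan2(d[1],d[0])));d=c[2]-c[3];print(np.degrees(np.arctan2(-d[0],d[1])))
E
```

```text
knob [0.42367725 0.30426158 0.083     ] lid [0.4234409  0.30448584 0.067     ]
15.611529666652151
12.685786019863809
```

Run:
```python
from h import *
R=RZ(14);x,y=.424,.3045
eoat.gripper_to(.04)
r.move_ptp([x,y,.15],R)
hit=r.movel([x,y,.096],R,max_speed=.06,max_force=4);p=monitor.current_tcp_pos();print(hit,p,monitor.current_contact_force())
if hit: r.movel([x,y,p[2]+.004],R,max_speed=.05)
eoat.gripper_to(0.);print(monitor.current_grip_width(),monitor.current_contact_force(),monitor.current_tcp_pos(),monitor.current_t())
cv2.imwrite("pics/w7.png",vision.grab_frame("wrist")["image"][:,:,::-1])
cv2.imwrite("pics/d7.png",vision.grab_frame("side")["image"][100:240,180:400,::-1].repeat(3,0).repeat(3,1))
```

```text
False [0.42418044 0.30454771 0.09623418] [-0.26288081  0.11998386 -0.39149912]
0.015059875706612115 [-2.27582701 -0.38028599  7.82662959] [0.42391883 0.30463838 0.09639986] 19.65
```

View pics/d7.png

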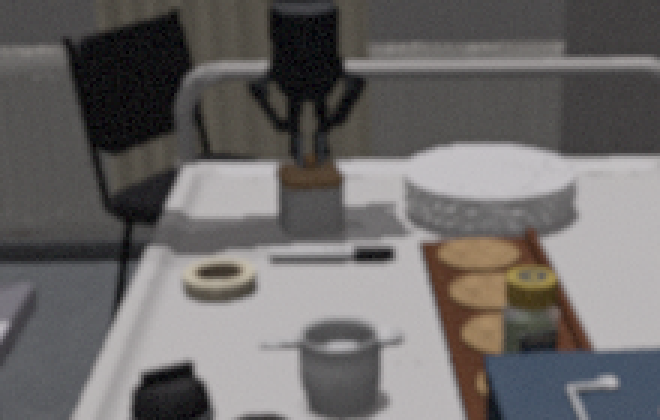

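View pics/w7.png

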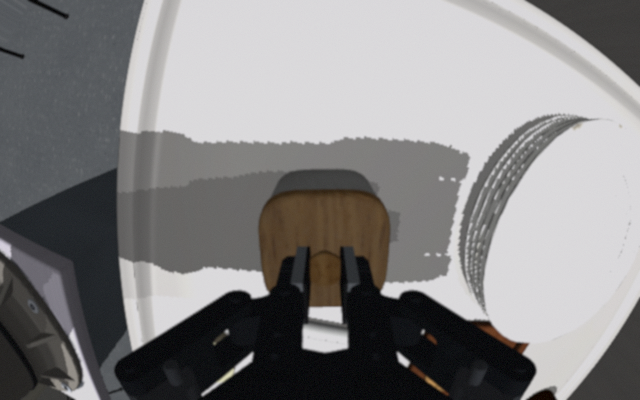

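Run:
```python
from h import *
R=RZ(14);x,y=.424,.3045
r.movel([x,y,.116],R,max_speed=.05)
r.sleep(.2)
print(monitor.current_grip_width(),monitor.current_contact_force(),monitor.current_wrist_torque(),monitor.current_t())
cv2.imwrite("pics/w8.png",vision.grab_frame("wrist")["image"][:,:,::-1])
cv2.imwrite("pics/d8.png",vision.grab_frame("side")["image"][100:240,180:400,::-1].repeat(3,0).repeat(3,1))
```

```text
0.014990843467126137 [ 0.13192263  0.61891897 -2.17181667] [-0.00394609  0.00854377  0.0166486 ] 20.5
```

View pics/d8.png

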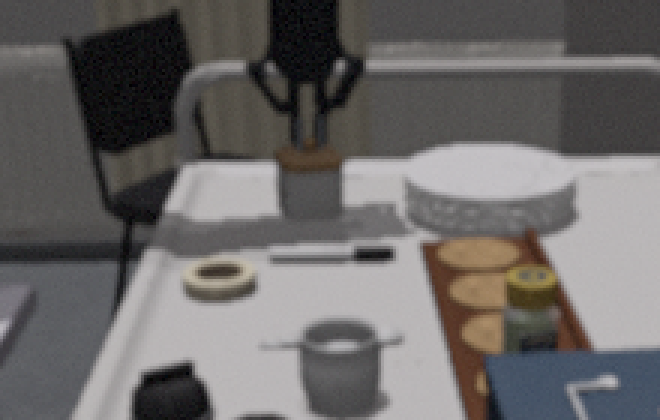

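View pics/w8.png

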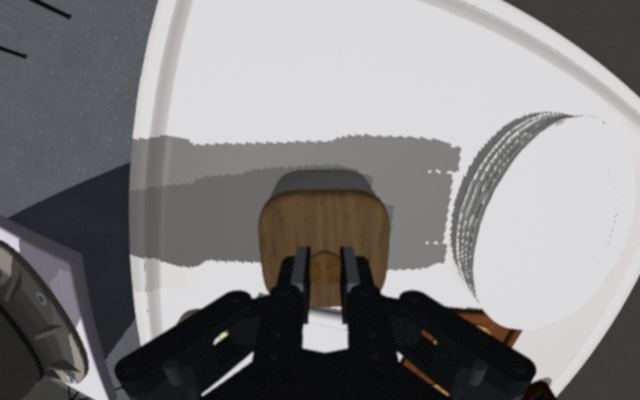

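```bash
python3 - <<'E'
from h import *
R=RZ(14);x,y=.424,.3045
r.movel([x,y,.24],R,max_speed=.12)
R=RZ(3.5);x,y=DISC["square_tin"]
put(x,y,.1125,zl=.24,R=R)
eoat.gripper_to(.05);print(monitor.current_grip_width(),monitor.current_tcp_pos())
r.movel([x,y,.26],R,max_speed=.12)
W,_=look("square_tin",None,yaw=True,z=.016);cv2.imwrite("pics/w9.png",W["image"][:,:,::-1])
look("spice_jar",None,z=.016)
r.move_ptp([.415,-.29,.24],R1)
eoat.gripper_to(.085)
W,_=look("sweet_jar",None);cv2.imwrite("pics/w10.png",W["image"][:,:,::-1])
print(monitor.current_t())
E
python3 -c "
import cv2,numpy as np
a=cv2.imread('pics/w9.png');b=cv2.imread('pics/w10.png')
cv2.imwrite('pics/p3.png',np.hstack([a[:,150:500],b[:,150:500]]))"
```

```text
put hit True [ 0.61321387 -0.00947563  0.11237446] expected 0.1125
0.049920153635710694 [ 0.61319769 -0.00914268  0.11206855]
square_tin 0.69 [ 0.6127 -0.0116  0.063 ] [-1.1 -1.7  1.1  1.6] [288. 144. 361. 219.]
square_tin 0.53 [ 0.468  -0.1121 -0.0516] [-12.4  -1.6   4.4  21.2] [177. 213. 234. 272.]
spice_jar 0.73 [ 0.6219 -0.1026] [-0.2 -1.   0.2  0.9] [308. 227. 348. 297.]
spice_jar 0.42 [ 0.6125 -0.0122] [ 12.9  11.2 -10.5  -1.8] [288. 144. 357. 219.]
sweet_jar 0.96 [ 0.4166 -0.2754] [ 0.6 -1.2 -0.6  0.8] [299. 138. 354. 198.]
28.5667
```

View pics/p3.png

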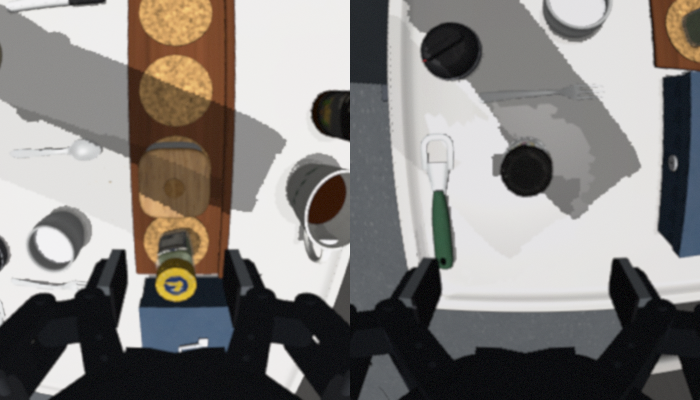

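```bash
python3 - <<'E'
from h import *
pick(.4155,-.2757,.046,zl=.22)
cv2.imwrite("pics/w11.png",vision.grab_frame("wrist")["image"][:,:,::-1])
x,y=DISC["sweet_jar"]
# go round: stay high
put(x,y,.0625,zl=.22)
release(.085,.25)
W,_=look("sweet_jar",None,z=.016);cv2.imwrite("pics/w12.png",W["image"][:,:,::-1])
look("square_tin",None,yaw=True,z=.016)
r.move_ptp([.465,-.12,.23],R1)
W,_=look("white_pot",None);cv2.imwrite("pics/w13.png",W["image"][:,:,::-1])
print(monitor.current_t())
E
python3 -c "
import cv2,numpy as np
a=cv2.imread('pics/w12.png');b=cv2.imread('pics/w13.png')
cv2.imwrite('pics/p4.png',np.hstack([a[:,150:500],b[:,150:500]]))"
```

```text
down hit False [ 0.41576012 -0.27582224  0.04643718]
width 0.05094265978748948 [-2.74302088  3.11238417 18.59171364]
lift 0.05100389718999698 [-0.4522797  -0.58387047 -1.78493193] 32.3167
put hit True [0.60790547 0.08563228 0.06278511] expected 0.0625
rel [0.60753267 0.08559794 0.06221339] 0.08492805593956003
37.825
sweet_jar 0.84 [0.6085 0.089 ] [-1.2 -3.8  1.2  1.9] [301. 150. 352. 210.]
sweet_jar 0.45 [0.6107 0.0477] [  6.5 -31.4  -7.4   1.7] [296. 213. 362. 249.]
square_tin 0.68 [ 6.107e-01 -1.310e-02 -6.000e-04] [-3.2 -1.   3.2  1.9] [296. 223. 360. 300.]
square_tin 0.65 [0.6076 0.0807 0.0016] [-10.4  -4.2  10.1  17. ] [297. 150. 354. 210.]
white_pot 0.61 [ 0.4702 -0.1033] [ 0.   2.5 -0.  -2.3] [296. 130. 361. 205.]
39.1083
```

View pics/p4.png

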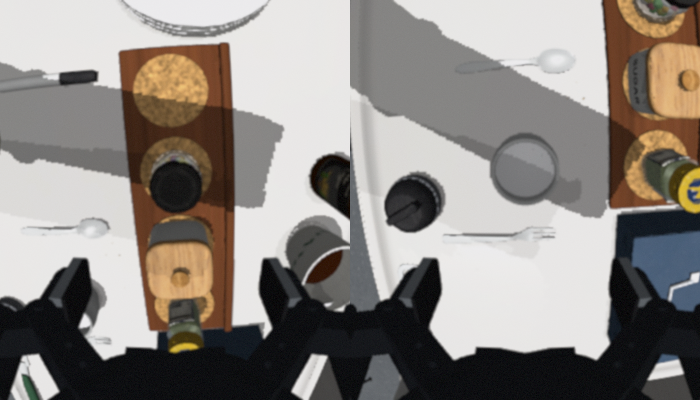

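Run:
```python
from h import *
a=cv2.imread("pics/w13.png")[115:220,275:380]
cv2.imwrite("pics/w13z.png",cv2.resize(a,None,fx=5,fy=5,interpolation=cv2.INTER_CUBIC))
W=vision.grab_frame("wrist")
for n,q in enumerate(vision.silhouettes(W,"white_pot")[:2]):print(q["confidence"],q["extent"])
for z in(.033,.05,.066):print(z,ray(W,[324,168],z,1),[ray(W,[u,168],z,1)[0] for u in(291,357)])
```

```text
0.72 [290.3, 133.5, 359.5, 204.3]
0.033 [ 0.46526401 -0.10673317  0.033     ] [np.float64(0.43093954679028335), np.float64(0.49956927537557105)]
0.05 [ 0.4652954  -0.10300451  0.05      ] [np.float64(0.43282925459168986), np.float64(0.497743401482807)]
0.066 [ 0.46532496 -0.09949519  0.066     ] [np.float64(0.4346078031106606), np.float64(0.49602493193667613)]
```

View pics/w13z.png

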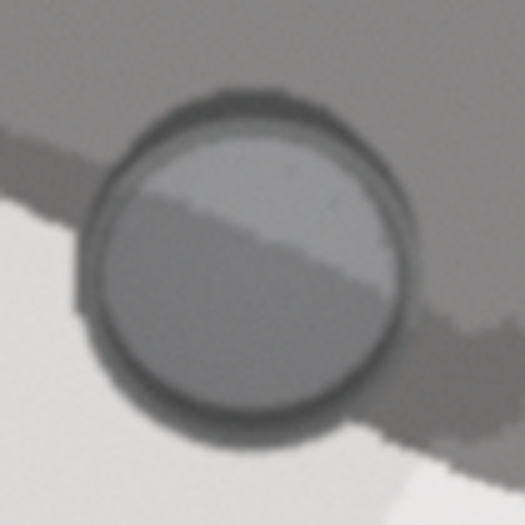

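Run:
```python
from h import *
pick(.466,-.1035,.041,zl=.22)
p=monitor.current_tcp_pos()
cv2.imwrite("pics/w14.png",vision.grab_frame("wrist")["image"][:,:,::-1])
cv2.imwrite("pics/d14.png",vision.grab_frame("side")["image"][100:300,180:400,::-1].repeat(2,0).repeat(2,1))
```

```text
down hit False [ 0.46629719 -0.10350401  0.04142817]
width 0.06525636400479402 [-5.75769196  2.49682401 23.84839441]
lift 0.06488730351613921 [-0.52674431 -0.4388169  -1.90859462] 42.925
```

View pics/w14.png

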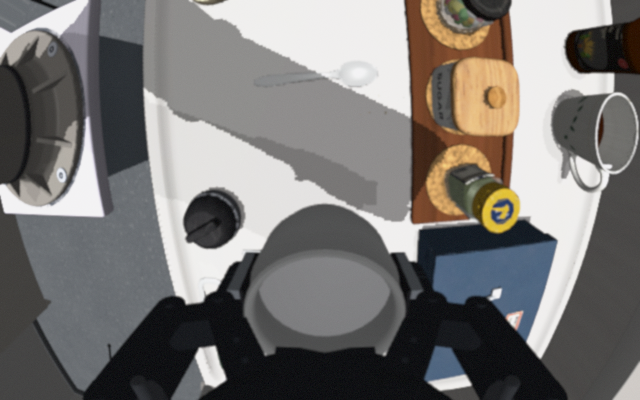

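View pics/d14.png

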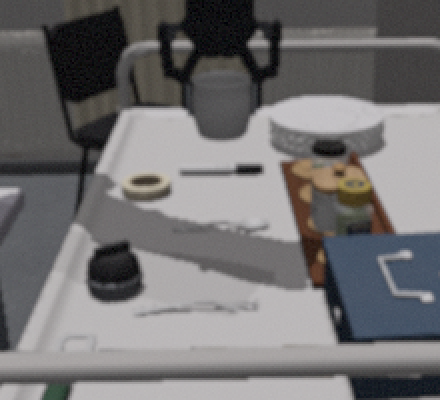

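```bash
python3 - <<'E'
from h import *
W=vision.grab_frame("wrist");print(ray(W,[324,294],.245,1),monitor.current_tcp_pos())
x,y=DISC["white_pot"]
put(x,y,.0575,zl=.22)
release(.085,.26)
W,_=look("white_pot",None,z=.016);cv2.imwrite("pics/w15.png",W["image"][:,:,::-1])
r.move_ptp([.52,0.0,0.36],np.array([[-1,0,0],[0,1,0],[0,0,-1.]]))
W=vision.grab_frame("wrist");cv2.imwrite("pics/w16.png",W["image"][:,:,::-1])
for n in DISC:
  for q in vision.silhouettes(W,n)[:1]:
    e=q["extent"];p,rs=fit([(W,e,1)],M[n],np.r_[DISC[n],0.06],z=.016,yaw=n=="square_tin")
    print(n,q["confidence"],p.round(4),DISC[n],rs)
print(monitor.current_t())
E
python3 -c "
import cv2,numpy as np
a=cv2.imread('pics/w15.png');b=cv2.imread('pics/w16.png')
cv2.imwrite('pics/p5.png',np.hstack([a[:,150:500],b[:,200:500]]))"
```

```text
[ 0.46536516 -0.08821176  0.245     ] [ 0.46579203 -0.10361829  0.21969939]
put hit True [0.6020013  0.18035447 0.05805734] expected 0.0575
rel [0.6015121  0.18031216 0.05744   ] 0.08496549504953423
48.2833
white_pot 0.57 [0.6027 0.1783] [ 0.2  0.8 -0.2 -0.8] [295. 146. 358. 216.]
white_pot 0.71 [0.5997 0.1818] (0.6019, 0.1802) [-0.7 -0.4  0.7  0.4]
sweet_jar 0.58 [0.6073 0.0877] (0.6078, 0.0854) [ 2.1 -3.4 -1.3  1.8]
square_tin 0.66 [ 0.6132 -0.01    0.0034] (0.6136, -0.0094) [-1.3 -0.8  1.3  0.9]
spice_jar 0.7 [ 0.6181 -0.1025] (0.6195, -0.1042) [-0.4 -0.1  0.5  0.1]
50.0083
```

View pics/p5.png

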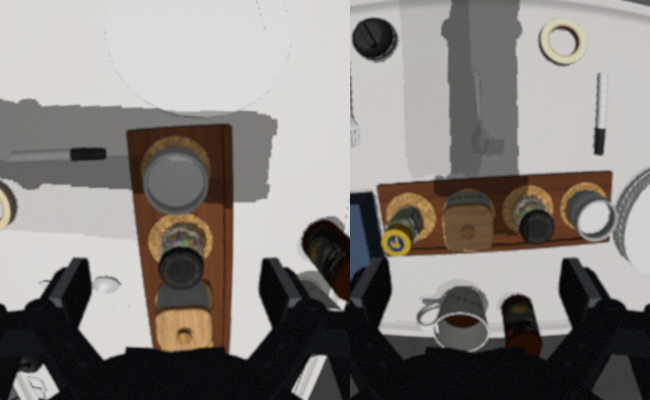

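All four stand upright within about 3 mm of the disc centres. I'll do one last check with the fixed cameras before handing in.

Run:
```python
from h import *
r.move_ptp([.45,.25,.36],R1)
S=vision.grab_frame("scene")["image"];D=vision.grab_frame("side")["image"]
cv2.imwrite("pics/end.png",np.vstack([S[120:260,220:500].repeat(2,0).repeat(2,1),D[140:280,200:480].repeat(2,0).repeat(2,1)])[:,:,::-1])
print(monitor.current_t(),monitor.current_contact_force())
```

```text
52.0083 [-0.00881037 -0.26838224  0.22427047]
```

View pics/end.png

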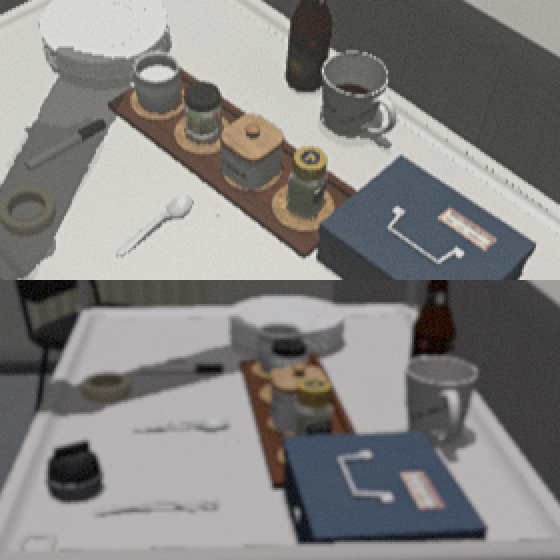

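Both pictures show all four upright in the right order: pot by the plates, then sweet jar, tin, and spice jar by the money box.

```bash
python3 -c "
from station import r
print(r.hand_in())"
```

```text
the job is handed in; nothing more can be done
None
```

The job is done and handed in at about 52 s of the 115 s allowed. From the plates to the money box, the discs now hold the white pot, the sweet jar, the square tin and the spice jar.

- **Handling:** I gripped the two jars and the pot round the body and the tin by its knob. Each was lowered until it touched its disc, then released.
- **Position:** The last wrist-camera fits put each one within about 3 mm of the measured disc centre. That is about as good as the camera calibration allows.
- **Final state:** The scene and side pictures showed all four upright in the right order, with the gripper clear of them.
- **Disagreements:**
  - The jaws closed to 15 mm on the tin's knob, which is listed as 20 mm, but it held steadily when lifted.
  - Just after it was placed, the scene camera put the spice jar about 4 mm from its disc centre; the wrist camera put it within 3 mm.

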